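# Stand the craft spoon in the tool tub

## Robot

A 6-joint arm with a two-finger parallel gripper is mounted at the origin on the work surface. World frame = base frame: x ahead of the robot, y to its left, z up, the work surface at z = 0. Lengths are in m, angles in rad, forces in N, time in s.
With the tool pointing down it reaches from about 0.3 to 0.875 m from the base axis. Payload 6.4 kg.
Tool frame: the origin (TCP) lies between the finger pads; the fingertips stand 25 mm ahead of it and the grasp point (between the pads) lies 6 mm ahead of it; z points along the fingers, y is the line along which they close (so a half turn about z gives the same grasp; the last joint's range is limited). The gripper opens to 85 mm and grips with 20 to 120 N. Pads are 22 mm wide; open, the fingers measure 114 mm over their backs; the gripper's body (76 mm by 85 mm) begins 54 mm behind the grasp point. The pads swing forward as they close: fully open they stand 13 mm farther back than shut.
Start: joints at [0.965, 0.181, 1.607, -0, 1.354, -0.206], TCP at [0.224, 0.53, 0.256] pointing down, gripper open.
Joint ranges: [-2.99, 2.99], [-0.89, 2.07], [0.3, 2.58], [-1.14, 4.28], [0, 2.63], [-3.12, 3.12]. Speed limits (rad/s): [2.57, 2.57, 3.01, 3.14, 3.14, 3.14].

## Interface

Orientations are given as a unit quaternion [x, y, z, w].
In Python, from rig import arm gives the robot as it stands.
- The arm moves only by the shell command python3 -m handwheel 'ROWS'. ROWS is JSON, a list of rows, each a list of 7 numbers: the finger opening in mm, from 0 to 85.4, then the shift along the world's x, y, z in units of 500 mm (1.0 is 500 mm), then the turn, a rotation vector about the world's x, y, z in units of pi/2 rad (1.0 is pi/2 rad). In form: [[jaw, dx, dy, dz, wx, wy, wz], ...]. A call has 1 to 20 rows; each row is the pose to reach, as a shift and turn from the pose commanded when the call began; what a row does not reach only later rows make up. A row lasts 1/12 s, in which the tool goes at most 41.7 mm and 7.16 degrees, less where a joint would pass 70% of its speed; a pose out of reach is approached as far as the arm can. A call with a number of a shift or a turn outside -1 to 1 is refused whole. A call with a gripper value outside its range is refused whole. The fingers move at their own pace and stop on an object; the grip force is fixed at half the most. Time passes only in rows, so rows that repeat a pose let the fingers close. It gives the time, the measured TCP pose, the force, the opening and the grip force at its end, in the units of the state.
- arm.sense(): the state, without advancing time (a new reading comes with each control period).
- arm.grab_frame(name): name is "scene" or "top" or "wrist"; returns a dict with "pixels" (420x560x3 uint8, red, green, blue), "fovy" (degrees; the focal length in pixels is half the picture's height over the tangent of half this angle, whatever the lens; pixels are square), "cx", "cy" (the principal point, pixels), "pose" (4x4, takes a point from camera to world coordinates). Camera axes: x right, y up, looking along -z (the intrinsics and any distortion apply to the point x, -y, -z); pixel columns grow to the right and rows downward; lengths in m; the calibration is good to about 2 mm. A picture is of the moment at which its call begins. There is no depth.
- arm.job_done(): hands the job in; it is judged then, once.
The state is a dict: "time_s": time; "qpos": joint angles; "qd": joint speeds; "joint_torque": joint torques, N m; "eef_pos": TCP position; "tool_rot": TCP orientation; "ft_force": force on the tool from outside, world axes, zero at the start; "torque": the same for the moment, N m; "finger_gap": opening from 0.0 (shut) to 1.0 (fully open); "gripper_force": force on a finger pad.
Only numpy, scipy, OpenCV 4.12 (cv2) and the standard library are available. Lean on these libraries where they do the work, as an engineer would, in place of code of your own. Each camera call takes 0.05 s, during which the arm holds its last target. There are 200 camera calls.

## Task

Turn the knob on the yellow tool tub's lid until its pointer meets the raised zero mark, which opens the well, and let go of it. Then take the long wooden spoon from its sloping cradle and stand it upright in the well, handle end down and bowl up. The well's depth is not known: lower the spoon gently until you feel it stand on the bottom, and only then let go, never dropping or ramming it, and leave the other craft things where they are.

Things in the scene. Friction and masses are not known exactly. Their poses are not given: they have to be found in the camera images.
- tub: Square yellow plastic tub fixed to the table, 164 x 164 mm (170 mm over its trim), deck 88 mm high; a round white turning lid, 142 mm across and 7 mm thick, lies on the deck (lid top 95 mm above the table). Origin: centre of its underside, z up. The small black raised zero mark is on the deck at the +x edge (75 mm from the centre); the well is at -x.
- lid (a joint): Turn of the lid about the vertical axis through the tub's centre, rad, counter-clockwise from above positive. 0: pointer (black line on the lid, along the knob's bar) on the zero mark, and the lid's 20 mm hole exactly over the well. Starts between 0.55 and 1.2; turns from -0.4 to 1.5, stiffly, and stays where it is left.
- lid_grip (a point): Point on the lid's axis in the knob, 20 mm above the lid's top (115 mm above the table), where to grip. The knob is an upright bar 42 mm long, 12 mm thick, reaching 30 mm above the lid's top, on a low disc 5 mm high and 44 mm across. The x axis of this point runs along the bar to the pointer.
- well (a point): Centre of the well's mouth at the level of the lid's top (95 mm above the table), 50 mm from the tub's centre towards the tub's -x. A round hole of 20 mm diameter through deck and lid; its flat, slightly springy cork floor (gives 1 mm for 2 N, 4 mm at most) lies somewhere between 40 and 80 mm below this point, differently each time and not reported.
- spoon: Wooden craft spoon 210 mm long, about 40 g: straight round handle 14 mm thick and 155 mm long, flat round bowl 40 mm wide and 12 mm thick at the other end. Origin: centre of the handle's foot end; its z axis runs along the handle to the bowl (up when stood upright). It starts in the cradle, foot low, bowl 20 degrees higher than level; it balances about 115 mm from the foot.
- spoon_foot (a point): Centre of the spoon handle's foot end (the same point as the spoon's origin).
- spoon_hold (a point): Point on the handle's axis 120 mm from the foot: a good place to hold it; in the cradle it is about 73 mm above the table and free on all sides (nothing but the cradle's 8 mm base below).
- cradle: Plywood cradle fixed to the table: base 240 x 90 x 8 mm, a notched rest 13 to 35 mm from the spoon's foot and a flat rest 62 mm wide, with low lips, under its bowl (175 to 197 mm from the foot). Origin: centre of the base's underside; +x runs level from the spoon's foot to its bowl.
- tape: Bystander: roll of tape, 60 mm across, 19 mm high. Origin under its centre.
- glue: Bystander: glue bottle, 40 mm across, 110 mm high. Origin under its centre.
- bowl: Bystander: white bowl, 140 mm across, 40 mm high. Origin under its centre.
- scissors: Bystander: scissors lying flat, 150 mm long, 9 mm high. Origin near the pivot.
- short_spoon: Bystander: small flat wooden spoon lying on the table, 110 mm long, 8 mm high. Origin under its middle.
- eraser: Bystander: eraser 45 x 22 x 13 mm. Origin under its centre.
- sharpener: Bystander: metal pencil sharpener 26 x 16 x 14 mm. Origin under its centre.
Mind the look-alikes: they are no part of the job. Leave any pink look-alike of the spoon alone.

How it is judged:
By the outcome, as a careful person would: the job done as asked, in the order asked, and still so for the second after the job is handed in, with the robot touching nothing.
It also fails if it takes over 64 s, if anything falls off the work surface, if the arm or the gripper's body presses on something with over 40 N, if the wrist force passes 120 N, or if a joint passes its speed limit or range.

## Working session

There is one attempt and no reset: what is moved stays moved. The work goes in short steps, Python scripts to look and compute and a shell command to move; the robot and the scene stay as the last step left them, time stands still between calls to the robot, and variables do not carry over. Pictures are saved under pics/ and viewed, at most 10 in all, crops included, and the job is handed in when it is done.

```bash
ls; mkdir -p pics; python3 - <<'E'
from rig import arm
import cv2
for n in("scene","top"):
    f=arm.grab_frame(n); cv2.imwrite(f"pics/{n}0.png",f["pixels"][:,:,::-1]); print(n,{k:v for k,v in f.items() if k!="pixels"})
print(arm.sense())
E
```

```text
pics
scene {'fovy': 54.88283033709136, 'cx': 277.21651465228865, 'cy': 207.1684197570279, 'pose': array([[-0.8515571 , -0.33438452,  0.40377904,  0.98016094],
       [ 0.52406922, -0.52206223,  0.672906  ,  0.54494635],
       [-0.01421157,  0.78462604,  0.61980642,  0.73271648],
       [ 0.        ,  0.        ,  0.        ,  1.        ]])}
top {'fovy': 48.70050883950515, 'cx': 273.1475216728887, 'cy': 204.1633238855254, 'pose': array([[ 0.0027348 ,  0.98951921, -0.14437541,  0.40868019],
       [-0.99988262,  0.0048824 ,  0.0145229 , -0.13339831],
       [ 0.01507559,  0.14431874,  0.98941641,  1.23245224],
       [ 0.        ,  0.        ,  0.        ,  1.        ]])}
{'time_s': 0.1, 'qpos': array([ 9.64719256e-01,  1.81477916e-01,  1.60788384e+00, -4.88811600e-06,
        1.35384004e+00, -2.06295793e-01]), 'qd': array([ 0.00138217, -0.00048922, -0.00315501, -0.00122502, -0.00120718,
        0.00126037]), 'joint_torque': array([ 1.58758048e-03, -4.45875299e+01, -3.52242064e+01, -3.92236398e-04,
        3.99120647e-03, -1.61297834e-05]), 'eef_pos': array([0.22351588, 0.5292813 , 0.25547963]), 'tool_rot': array([ 1.98561566e-01,  9.80088086e-01, -7.40050260e-04, -3.15701406e-04]), 'ft_force': array([0.51385346, 0.58036164, 0.00472691]), 'torque': array([-0.01518536,  0.01126586, -0.0082673 ]), 'gripper_force': 0.0, 'finger_gap': 1.0014197786230221}
```

View pics/top0.png

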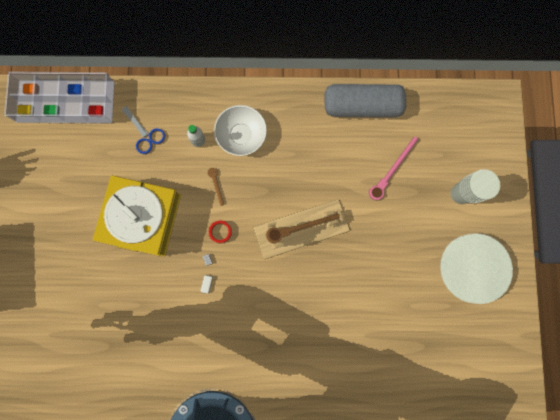

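View pics/scene0.png

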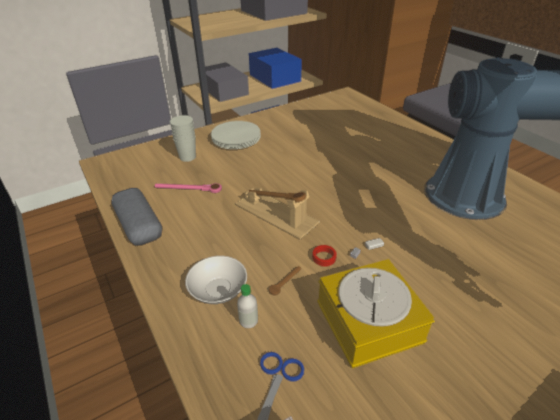

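Top: tub about (135,215), with knob/pointer up-left; cradle about (302,230), spoon bowl at (274,235), foot at (340,216). Scene: tub (375,308), cradle (280,210). I'll enlarge both.

```bash
python3 - <<'E'
import cv2,numpy as np
t=cv2.imread("pics/top0.png"); s=cv2.imread("pics/scene0.png")
a=cv2.resize(t[165:265,85:185],(600,600),interpolation=cv2.INTER_CUBIC)
b=cv2.resize(t[190:265,250:355],None,fx=7,fy=7,interpolation=cv2.INTER_CUBIC)
c=cv2.resize(s[255:360,310:440],None,fx=5.5,fy=5.5,interpolation=cv2.INTER_CUBIC)
d=cv2.resize(s[175:245,225:330],None,fx=7,fy=7,interpolation=cv2.INTER_CUBIC)
for n,i in zip("abcd",(a,b,c,d)): cv2.imwrite(f"pics/c_{n}.png",i); print(i.shape)
E
```

```text
(600, 600, 3)
(525, 735, 3)
(578, 715, 3)
(490, 735, 3)
```

View pics/c_a.png

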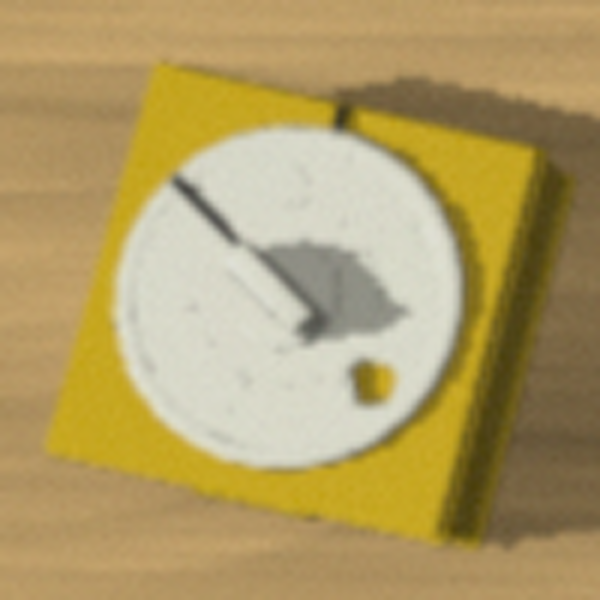

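View pics/c_b.png

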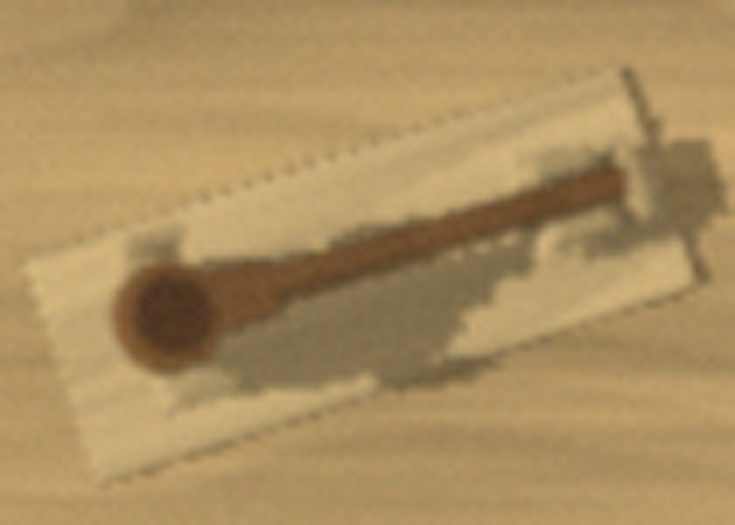

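View pics/c_d.png

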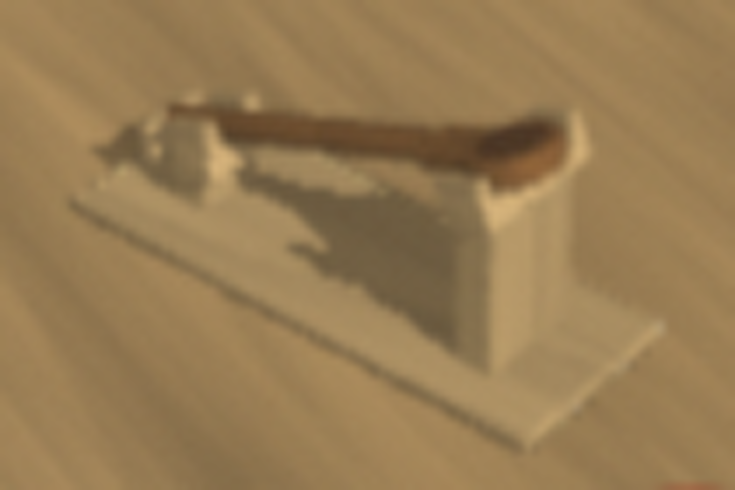

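Crop a: deck corners (158,62),(540,150),(437,542),(47,455); lid centre about (290,297); zero mark (343,116); pointer tip (177,180); hole (374,382). Crop b: spoon bowl centre (167,318), foot (622,180); base corners (25,262),(628,70),(705,280),(100,484).

```bash
cat > h.py <<'E'
import numpy as np
from rig import arm
from scipy.spatial.transform import Rotation as R
def ray(f,u,v):
    F=210/np.tan(np.radians(f["fovy"]/2)); T=f["pose"]
    return T[:3,3],T[:3,:3]@np.array([(u-f["cx"])/F,-(v-f["cy"])/F,-1])
def at(f,u,v,z):
    o,d=ray(f,u,v); return o+d*(z-o[2])/d[2]
def pix(f,p):
    T=f["pose"];F=210/np.tan(np.radians(f["fovy"]/2));c=T[:3,:3].T@(np.array(p)-T[:3,3])
    return f["cx"]-F*c[0]/c[2], f["cy"]+F*c[1]/c[2]
E
python3 - <<'E'
from h import *
np.set_printoptions(precision=4,suppress=True)
f=arm.grab_frame("top"); g=arm.grab_frame("scene")
A=lambda u,v,z:at(f,(u+.5)/6-.5+85,(v+.5)/6-.5+165,z)
B=lambda u,v,z:at(f,(u+.5)/7-.5+250,(v+.5)/7-.5+190,z)
D=[A(*p,.088) for p in((158,62),(540,150),(437,542),(47,455))]
c=np.mean(D,0); print("deck",np.array(D),c,[np.linalg.norm(D[i]-D[i-1]) for i in range(4)])
x=(D[0]+D[1]-D[2]-D[3]); print("yaw deck",np.arctan2(x[1],x[0]))
l=A(290,297,.095); print("lid",l)
for n,p,z in(("zero",(343,116),.09),("ptr",(177,180),.095),("hole",(374,382),.093)):
    q=A(*p,z); print(n,q,np.linalg.norm((q-l)[:2]),np.arctan2(*(q-l)[1::-1]))
K=[B(*p,.008) for p in((25,262),(628,70),(705,280),(100,484))]
print("cradle",np.mean(K,0),[np.linalg.norm(K[i]-K[i-1]) for i in range(4)])
x=K[1]+K[2]-K[0]-K[3]; print("yaw cradle",np.arctan2(-x[1],-x[0]),np.arctan2(x[1],x[0]))
ft=B(622,180,.034); bw=B(167,318,.032+.188*np.sin(np.radians(20))+.004); print("foot,bowl",ft,bw,np.linalg.norm(bw-ft),np.arctan2(*(bw-ft)[1::-1]))
# scene check
for n,p in(("lid",l),("foot",ft),("bowl",bw)): print(n,pix(g,p))
E
```

```text
deck [[0.6476 0.256  0.088 ]
 [0.6112 0.096  0.088 ]
 [0.4489 0.1324 0.088 ]
 [0.4837 0.2925 0.088 ]] [0.5479 0.1942 0.088 ] [np.float64(0.16791709507380712), np.float64(0.164150937783345), np.float64(0.166378884519868), np.float64(0.16380325370061327)]
yaw deck -0.2197191799904823
lid [0.5483 0.1946 0.095 ]
zero [0.6248 0.1777 0.09  ] 0.07834541730783426 -0.21857056929619526
ptr [0.5966 0.2432 0.095 ] 0.06854197050095578 0.7879825724870677
hole [0.5137 0.1594 0.093 ] 0.04938078515084362 -2.3471917853603377
cradle [ 0.5224 -0.2276  0.008 ] [np.float64(0.08813802574223895), np.float64(0.24161072634204392), np.float64(0.08506785630462667), np.float64(0.241562750110213)]
yaw cradle 1.89116413732789 -1.2504285162619033
foot,bowl [ 0.5551 -0.3213  0.034 ] [ 0.4978 -0.1509  0.1003] 0.19158017143825673 1.895367178512947
lid (np.float64(374.24640808619586), np.float64(294.08356871797406))
foot (np.float64(249.2721546413979), np.float64(191.46218460908187))
bowl (np.float64(298.3337406372304), np.float64(196.2924033959901))
```

View pics/c_c.png

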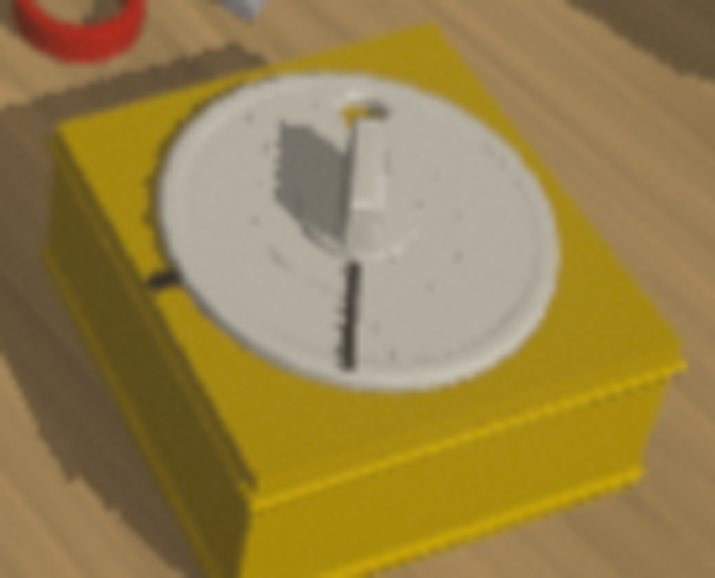

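Lid angle is about 0.79+0.219 = 1.01; centre (0.548, 0.194); well about (0.499, 0.205). The sizes agree, so I go above the knob.

```bash
python3 -m handwheel '[[50,0.648,-0.671,-0.112,0,0,0.757],[50,0.648,-0.671,-0.112,0,0,0.757],[50,0.648,-0.671,-0.112,0,0,0.757],[50,0.648,-0.671,-0.112,0,0,0.757],[50,0.648,-0.671,-0.112,0,0,0.757],[50,0.648,-0.671,-0.112,0,0,0.757],[50,0.648,-0.671,-0.112,0,0,0.757],[50,0.648,-0.671,-0.112,0,0,0.757],[50,0.648,-0.671,-0.112,0,0,0.757],[50,0.648,-0.671,-0.112,0,0,0.757],[50,0.648,-0.671,-0.112,0,0,0.757],[50,0.648,-0.671,-0.112,0,0,0.757],[50,0.648,-0.671,-0.112,0,0,0.757],[50,0.648,-0.671,-0.112,0,0,0.757],[50,0.648,-0.671,-0.112,0,0,0.757],[50,0.648,-0.671,-0.112,0,0,0.757]]'
python3 - <<'E'
from h import *
import cv2
s=arm.sense(); print(s["qpos"],s["eef_pos"],R.from_quat(s["tool_rot"]).as_matrix())
f=arm.grab_frame("wrist"); cv2.imwrite("pics/w1.png",f["pixels"][:,:,::-1]); print(f["pose"],f["fovy"],f["cx"],f["cy"]); print(pix(f,[.5482,.1944,.125]))
E
```

```text
time_s: 1.53
eef_pos: [0.5468, 0.1952, 0.2002]
tool_rot: [-0.385, 0.923, 0.0, -0.0]
ft_force: [-1.2, 0.2, 0.4]
finger_gap: 0.583
gripper_force: 0.0
[ 1.38378323e-01  2.48563360e-01  1.64449579e+00  4.79691156e-04
  1.24927185e+00 -2.22277022e+00] [0.54681854 0.1952265  0.20018509] [[-7.03702782e-01 -7.10494028e-01 -7.94021789e-04]
 [-7.10494404e-01  7.03702765e-01  3.48919498e-04]
 [ 3.10850109e-04  8.09683659e-04 -9.99999624e-01]]
[[-7.10347240e-01 -6.69744054e-01 -2.16447917e-01  4.90811097e-01]
 [ 7.03851221e-01 -6.75702885e-01 -2.19132541e-01  1.40738825e-01]
 [ 5.08234447e-04 -3.08007326e-01  9.51383849e-01  3.18263493e-01]
 [ 0.00000000e+00  0.00000000e+00  0.00000000e+00  1.00000000e+00]] 69.02897752498515 275.66009706800935 211.02015702891416
(np.float64(271.1173729191192), np.float64(233.28515831460692))
```

View pics/w1.png

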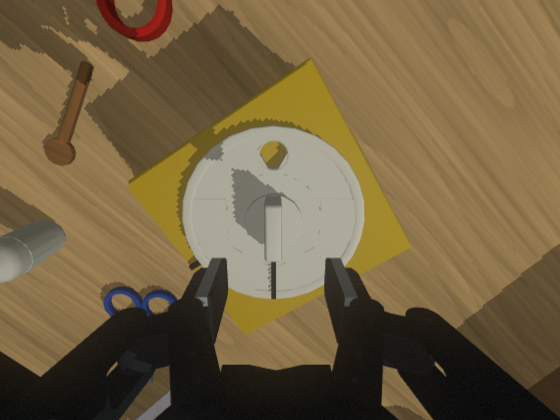

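The knob is at (274,235), with its bar vertical in the image, so it is aligned with the tool. Pointer and hole are also at column 274. Descend and grip.

```bash
python3 -m handwheel '[[50,0.001,0.001,-0.06,0,0,0],[50,0.001,0.001,-0.1,0,0,0],[50,0.001,0.001,-0.12,0,0,0],[50,0.001,0.001,-0.14,0,0,0],[50,0.001,0.001,-0.14,0,0,0],[50,0.001,0.001,-0.14,0,0,0],[25,0.001,0.001,-0.14,0,0,0],[0,0.001,0.001,-0.14,0,0,0],[0,0.001,0.001,-0.14,0,0,0],[0,0.001,0.001,-0.14,0,0,0],[0,0.001,0.001,-0.14,0,0,0],[0,0.001,0.001,-0.14,0,0,0],[0,0.001,0.001,-0.14,0,0,0],[0,0.001,0.001,-0.14,0,0,0]]'
```

```text
time_s: 2.75
eef_pos: [0.5491, 0.1947, 0.1316]
tool_rot: [-0.384, 0.923, -0.0, 0.001]
ft_force: [-1.2, 0.1, 6.4]
finger_gap: 0.123
gripper_force: 60.9
```

```bash
python3 -m handwheel '[[0,0,0,0,0,0,-0.06],[0,0,0,0,0,0,-0.12],[0,0,0,0,0,0,-0.18],[0,0,0,0,0,0,-0.24],[0,0,0,0,0,0,-0.3],[0,0,0,0,0,0,-0.36],[0,0,0,0,0,0,-0.42],[0,0,0,0,0,0,-0.48],[0,0,0,0,0,0,-0.54],[0,0,0,0,0,0,-0.59],[0,0,0,0,0,0,-0.62],[0,0,0,0,0,0,-0.641],[0,0,0,0,0,0,-0.641],[0,0,0,0,0,0,-0.641],[0,0,0,0,0,0,-0.641]]'
python3 - <<'E'
from h import *
import cv2
s=arm.sense(); M=R.from_quat(s["tool_rot"]).as_matrix(); print(np.arctan2(-M[1,0],-M[0,0]),s["torque"],s["eef_pos"])
f=arm.grab_frame("wrist"); cv2.imwrite("pics/w2.png",f["pixels"][:,:,::-1])
E
```

```text
time_s: 4.0
eef_pos: [0.5493, 0.194, 0.1316]
tool_rot: [0.109, 0.994, -0.0, 0.001]
ft_force: [-0.9, -3.0, 5.8]
finger_gap: 0.124
gripper_force: 61.0
-0.21796445161849035 [-0.53023264  0.14382612 -0.08216991] [0.54931594 0.19401877 0.13156696]
```

View pics/w2.png

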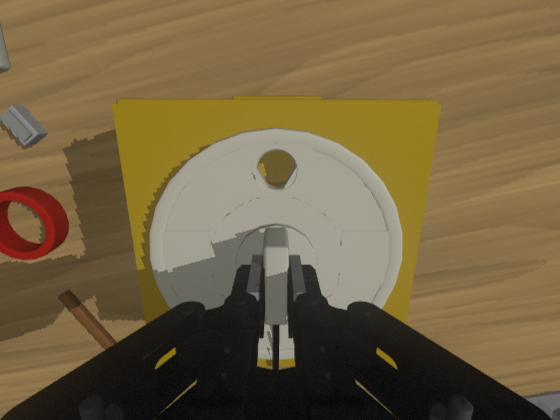

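Tub edge is level in the image and the hole at (277,168) is centred between the tub sides. Release and lift.

```bash
python3 -m handwheel '[[50,0,0,0,0,0,0],[50,0,0,0,0,0,0],[50,0,0,0,0,0,0],[50,0,0,0,0,0,0],[50,0,0,0.03,0,0,0],[50,0,0,0.08,0,0,0],[50,0,0,0.14,0,0,0],[50,0,0,0.14,0,0,0],[50,0,0,0.14,0,0,0]]'
python3 - <<'E'
from h import *
import cv2
f=arm.grab_frame("wrist"); cv2.imwrite("pics/w3.png",cv2.resize(f["pixels"][90:320,130:430,::-1],None,fx=2.6,fy=2.6,interpolation=cv2.INTER_CUBIC))
c=np.array([.5482,.1946]);
for y in(-.219,):
  u=np.array([np.cos(y),np.sin(y)]);
  for n,p in(("well",[*(c-.05*u),.095]),("knob",[*c,.125]),("zero",[*(c+.075*u),.089])):
    a=np.array(pix(f,p)); print(n,p,a,(a-[130,90])*2.6)
s=arm.sense();print(s["eef_pos"],s["time_s"])
E
```

```text
time_s: 4.8
eef_pos: [0.5496, 0.195, 0.2024]
tool_rot: [0.109, 0.994, 0.001, 0.002]
ft_force: [0.3, -0.2, -0.5]
finger_gap: 0.586
gripper_force: 0.0
well [np.float64(0.4993942404515685), np.float64(0.2054626808339693), 0.095] [272.49941134 152.52301584] [370.49846949 162.55984117]
knob [np.float64(0.5482), np.float64(0.1946), 0.125] [272.29777181 231.62293528] [369.97420671 368.21963172]
zero [np.float64(0.6214086393226473), np.float64(0.17830597874904605), 0.089] [272.81172163 295.68433456] [371.31047624 534.77926985]
[0.54842757 0.19481246 0.2005879 ] 4.85
```

View pics/w3.png

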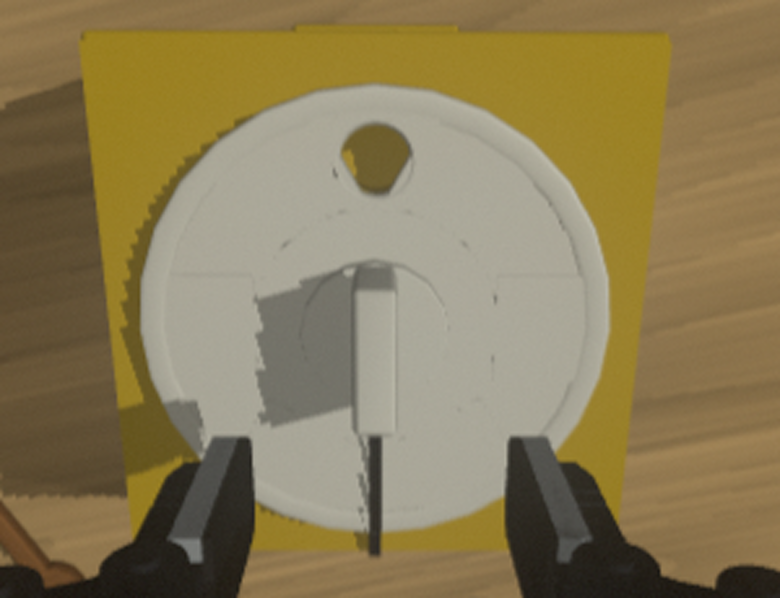

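The pointer line at column 375 runs straight into the zero mark (row ~555), and the hole at (377,160) is open. The lid is set. Next I go above the spoon's hold point (0.519, -0.214).

```bash
python3 -m handwheel '[[50,-0.059,-0.818,0,0,0,-0.656],[50,-0.059,-0.818,0,0,0,-0.656],[50,-0.059,-0.818,0,0,0,-0.656],[50,-0.059,-0.818,0,0,0,-0.656],[50,-0.059,-0.818,0,0,0,-0.656],[50,-0.059,-0.818,0,0,0,-0.656],[50,-0.059,-0.818,0,0,0,-0.656],[50,-0.059,-0.818,0,0,0,-0.656],[50,-0.059,-0.818,0,0,0,-0.656],[50,-0.059,-0.818,0,0,0,-0.656],[50,-0.059,-0.818,0,0,0,-0.656],[50,-0.059,-0.818,0,0,0,-0.656],[50,-0.059,-0.818,0,0,0,-0.656],[50,-0.059,-0.818,0,0,0,-0.656],[50,-0.059,-0.818,0,0,0,-0.656]]'
python3 - <<'E'
from h import *
import cv2
f=arm.grab_frame("wrist"); cv2.imwrite("pics/w4.png",f["pixels"][:,:,::-1])
u=np.array([np.cos(1.893),np.sin(1.893)]);h=np.array([.519,-.2138]);r=np.radians(20)
for s in(0,.12,.19): print(s,pix(f,[*(h+u*(s-.12)*np.cos(r)),.073+(s-.12)*np.sin(r)]))
s=arm.sense();print(s["qpos"],s["eef_pos"]);M=R.from_quat(s["tool_rot"]).as_matrix();print(np.arctan2(M[1,0],M[0,0]))
E
```

```text
time_s: 6.1
eef_pos: [0.5188, -0.2127, 0.1998]
tool_rot: [0.583, 0.812, 0.0, -0.001]
ft_force: [0.7, -0.1, 0.2]
finger_gap: 0.586
gripper_force: 0.0
0 (np.float64(275.22137916545097), np.float64(300.6320307693444))
0.12 (np.float64(275.4313327187555), np.float64(214.05897779214868))
0.19 (np.float64(275.6201628945386), np.float64(136.19601927362595))
[-6.00848573e-01  2.06660383e-01  1.69578929e+00  1.24335546e-04
  1.23974331e+00 -9.25776639e-01] [ 0.51893669 -0.21281586  0.20001051]
1.8956838702322942
```

View pics/w4.png

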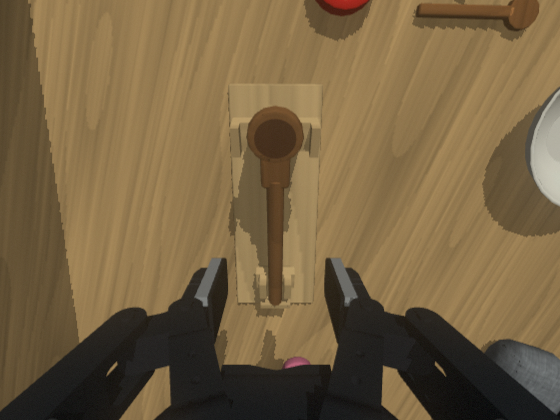

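Bowl centre (275,134) and foot (276,302) match the predictions within 2 px. Descend, grip, then lift.

```bash
python3 -m handwheel '[[50,0,0,-0.08,0,0,0],[50,0,0,-0.15,0,0,0],[50,0,0,-0.2,0,0,0],[50,0,0,-0.23,0,0,0],[50,0,0,-0.242,0,0,0],[50,0,0,-0.242,0,0,0],[25,0,0,-0.242,0,0,0],[0,0,0,-0.242,0,0,0],[0,0,0,-0.242,0,0,0],[0,0,0,-0.242,0,0,0],[0,0,0,-0.242,0,0,0],[0,0,0,-0.242,0,0,0],[0,0,0,-0.242,0,0,0]]'
python3 -m handwheel '[[0,0,0,0.02,0,0,0],[0,0,0,0.05,0,0,0],[0,0,0,0.1,0,0,0],[0,0,0,0.16,0,0,0],[0,0,0,0.24,0,0,0],[0,0,0,0.32,0,0,0],[0,0,0,0.4,0,0,0],[0,0,0,0.46,0,0,0],[0,0,0,0.46,0,0,0]]'
```

```text
time_s: 7.23
eef_pos: [0.52, -0.215, 0.0811]
tool_rot: [0.584, 0.812, 0.0, 0.002]
ft_force: [-0.1, 0.9, 7.0]
finger_gap: 0.145
gripper_force: 58.7
time_s: 7.98
eef_pos: [0.5212, -0.216, 0.3184]
tool_rot: [0.584, 0.812, 0.0, 0.007]
ft_force: [1.3, -1.1, 0.7]
finger_gap: 0.139
gripper_force: 58.5
```

```bash
python3 - <<'E'
from h import *
from scipy.optimize import least_squares
np.set_printoptions(precision=4,suppress=True)
s=arm.sense(); print(s["qpos"],s["eef_pos"])
Q=[([.96472,.18148,1.60788],[.2235,.5293,.2555]),([.13838,.24856,1.6445],[.5468,.1952,.2002]),([-.60085,.20666,1.69579],[.5189,-.2128,.2]),(s["qpos"][:3],s["eef_pos"])]
def fk(p,q):
    L1,L2,C,d,e=p; a=q[1]+q[2]
    r=e+L1*np.sin(q[1])+L2*np.sin(a); z=C+L1*np.cos(q[1])+L2*np.cos(a)
    return np.array([r*np.cos(q[0])-d*np.sin(q[0]),r*np.sin(q[0])+d*np.cos(q[0]),z])
o=least_squares(lambda p:np.concatenate([fk(p,q)-x for q,x in Q]+[.02*(p[4:5])]),[.4,.4,.0,.118,0]); print(o.x,np.abs(o.fun).max())
# target pose
g=np.array([.4997,.2057]); 
R0=R.from_euler('z',1.893)*R.from_euler('x',np.pi)
for h in(.17,):
  Rt=R.from_euler('z',h)*R.from_euler('y',-np.radians(70))*R.from_euler('x',np.pi)
  zt=Rt.as_matrix()[:,2]; print(h,zt,"rotvec units",(Rt*R0.inv()).as_rotvec()/(np.pi/2))
  print("spoon axis",(Rt*R0.inv()).apply([np.cos(1.893)*.94,np.sin(1.893)*.94,.342]))
  print("TCP-hold",-.006*zt)
E
```

```text
[-0.6031  0.1018  1.5702 -0.0001  1.456  -0.9259] [ 0.5212 -0.216   0.3184]
[0.2676 0.514  0.1043 0.1178 0.0121] 0.003783577513611802
0.17 [ 0.9261  0.159  -0.342 ] rotvec units [ 0.7469 -0.447  -0.9433]
spoon axis [0.0001 0.     1.0003]
TCP-hold [-0.0056 -0.001   0.0021]
```

```bash
python3 -m handwheel '[[0,-0.05,0.837,0,0.747,-0.447,-0.943],[0,-0.05,0.837,0,0.747,-0.447,-0.943],[0,-0.05,0.837,0,0.747,-0.447,-0.943],[0,-0.05,0.837,0,0.747,-0.447,-0.943],[0,-0.05,0.837,0,0.747,-0.447,-0.943],[0,-0.05,0.837,0,0.747,-0.447,-0.943],[0,-0.05,0.837,0,0.747,-0.447,-0.943],[0,-0.05,0.837,0,0.747,-0.447,-0.943]]'
python3 - <<'E'
from h import *
s=arm.sense();print(s["qpos"],s["eef_pos"],R.from_quat(s["tool_rot"]).as_matrix()[:,2])
E
```

```text
time_s: 8.65
eef_pos: [0.4983, 0.1195, 0.3095]
tool_rot: [0.8, 0.503, 0.326, -0.028]
ft_force: [2.1, 1.5, -0.9]
finger_gap: 0.14
gripper_force: 58.4
[-0.31155085 -0.36204565  2.12609896  0.62374853  1.04773521 -0.09239063] [0.49830967 0.11951351 0.30946232] [ 0.49319121  0.37275073 -0.78601484]
```

```bash
cat >> h.py <<'E'
def remain(h,p):
    s=arm.sense(); C=R.from_quat(s["tool_rot"])
    Rt=R.from_euler('z',h)*R.from_euler('y',-np.radians(70))*R.from_euler('x',np.pi)
    print("rot",((Rt*C.inv()).as_rotvec()/(np.pi/2)).round(3),"shift",((np.array(p)-s["eef_pos"])/.5).round(3),"q",s["qpos"].round(3),"t",s["time_s"])
E
python3 -c "
from h import *
remain(.17,[.494,.2047,.31])"
```

```text
rot [ 0.374 -0.224 -0.472] shift [-0.009  0.17   0.001] q [-0.312 -0.362  2.126  0.624  1.048 -0.092] t 8.65
```

```bash
python3 -m handwheel '[[0,-0.009,0.17,0,0.374,-0.224,-0.472],[0,-0.009,0.17,0,0.374,-0.224,-0.472],[0,-0.009,0.17,0,0.374,-0.224,-0.472],[0,-0.009,0.17,0,0.374,-0.224,-0.472],[0,-0.009,0.17,0,0.374,-0.224,-0.472],[0,-0.009,0.17,0,0.374,-0.224,-0.472],[0,-0.009,0.17,0,0.374,-0.224,-0.472],[0,-0.009,0.17,0,0.374,-0.224,-0.472],[0,-0.009,0.17,0,0.374,-0.224,-0.472],[0,-0.009,0.17,0,0.374,-0.224,-0.472],[0,-0.009,0.17,0,0.374,-0.224,-0.472],[0,-0.009,0.17,0,0.374,-0.224,-0.472]]'
python3 -c "
from h import *
remain(.17,[.494,.2047,.31])"
```

```text
time_s: 9.65
eef_pos: [0.4995, 0.2097, 0.324]
tool_rot: [0.807, 0.114, 0.577, -0.055]
ft_force: [0.4, 0.1, -0.6]
finger_gap: 0.14
gripper_force: 58.6
rot [ 0.025  0.014 -0.052] shift [-0.011 -0.01  -0.028] q [ 0.113 -0.451  2.44   2.177  0.142 -0.697] t 9.65
```

```bash
python3 -m handwheel '[[0,-0.011,-0.01,-0.04,0.025,0.014,-0.052],[0,-0.011,-0.01,-0.07,0.025,0.014,-0.052],[0,-0.011,-0.01,-0.1,0.025,0.014,-0.052],[0,-0.011,-0.01,-0.12,0.025,0.014,-0.052],[0,-0.011,-0.01,-0.12,0.025,0.014,-0.052],[0,-0.011,-0.01,-0.12,0.025,0.014,-0.052],[0,-0.011,-0.01,-0.12,0.025,0.014,-0.052],[0,-0.011,-0.01,-0.12,0.025,0.014,-0.052],[0,-0.011,-0.01,-0.12,0.025,0.014,-0.052]]'
python3 - <<'E'
from h import *
import cv2
remain(.17,[.494,.2047,.262])
f=arm.grab_frame("scene"); g=arm.grab_frame("top")
w=np.array([.4997,.2057])
a=[pix(f,[*w,z]) for z in (.095,.14,.33)];b=[pix(g,[*w,z]) for z in(.095,.14,.33)]; print(np.round(a),np.round(b))
A=f["pixels"][150:350,300:500];B=g["pixels"][140:290,60:210]
cv2.imwrite("pics/s5.png",np.hstack([cv2.resize(A,(400,400),interpolation=cv2.INTER_CUBIC),cv2.resize(B,(400,400),interpolation=cv2.INTER_CUBIC)])[:,:,::-1])
E
```

```text
time_s: 10.4
eef_pos: [0.4947, 0.2049, 0.265]
tool_rot: [0.816, 0.07, 0.572, -0.049]
ft_force: [0.4, 0.4, -0.3]
finger_gap: 0.14
gripper_force: 58.6
rot [-0.     0.001 -0.001] shift [-0.001 -0.    -0.006] q [ 0.17  -0.284  2.476  3.138  0.274 -1.568] t 10.4
[[396. 288.]
 [400. 272.]
 [420. 194.]] [[127. 234.]
 [122. 232.]
 [ 92. 224.]]
```

View pics/s5.png

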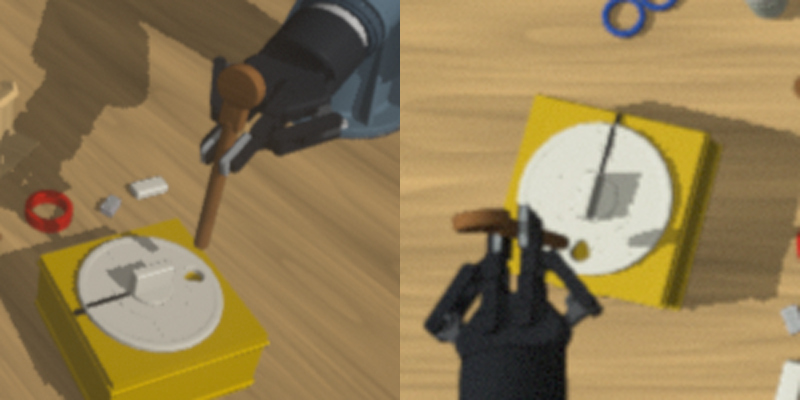

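Spoon hangs vertical: foot (scene ≈(401,272), predicted (400,272)) and bowl match the predicted vertical over the well; pointer meets the zero mark. Lower towards the mouth, then slowly in.

```bash
python3 -m handwheel '[[0,-0.001,0,-0.02,0,0,0],[0,-0.001,0,-0.04,0,0,0],[0,-0.001,0,-0.06,0,0,0],[0,-0.001,0,-0.075,0,0,0],[0,-0.001,0,-0.085,0,0,0],[0,-0.001,0,-0.085,0,0,0],[0,-0.001,0,-0.085,0,0,0]]'
python3 -m handwheel '[[0,0,0,-0.004,0,0,0],[0,0,0,-0.008,0,0,0],[0,0,0,-0.012,0,0,0],[0,0,0,-0.016,0,0,0],[0,0,0,-0.02,0,0,0],[0,0,0,-0.024,0,0,0],[0,0,0,-0.024,0,0,0]]'
python3 -c "
from h import *
s=arm.sense();print(s['ft_force'],s['torque'],s['eef_pos'])"
```

```text
time_s: 11.08
eef_pos: [0.4941, 0.2047, 0.2218]
tool_rot: [0.816, 0.07, 0.572, -0.049]
ft_force: [-0.0, 0.1, -0.5]
finger_gap: 0.141
gripper_force: 58.6
time_s: 11.67
eef_pos: [0.4978, 0.2055, 0.2163]
tool_rot: [0.811, 0.069, 0.578, -0.05]
ft_force: [-3.6, 0.1, 18.7]
finger_gap: 0.141
gripper_force: 59.4
[-3.6488179   0.05495449 18.73235043] [ 0.53519928 -1.5703193   0.13706612] [0.49776889 0.20550592 0.21630781]
```

Contact at foot height about 0.094: the foot is on the lid's rim, not in the hole. Back up and measure foot against hole by image code.

```bash
python3 -m handwheel '[[0,0,0,0.02,0,0,0],[0,0,0,0.05,0,0,0],[0,0,0,0.07,0,0,0],[0,0,0,0.07,0,0,0],[0,0,0,0.07,0,0,0],[0,0,0,0.07,0,0,0]]'
cat > m.py <<'E'
from h import *
import cv2
np.set_printoptions(precision=4,suppress=True)
s=arm.sense(); print(s["eef_pos"],s["ft_force"],R.from_quat(s["tool_rot"]).as_matrix()[:,2])
w=np.array([.4997,.2057])
for n in("scene","top"):
    f=arm.grab_frame(n); im=cv2.GaussianBlur(f["pixels"],(0,0),.6); np.save(f"pics/{n}.npy",f["pixels"])
    hsv=cv2.cvtColor(im,cv2.COLOR_RGB2HSV)
    # hole: saturated blob near predicted well
    u,v=pix(f,[*w,.095]); x0,y0=int(u)-9,int(v)-8
    sub=hsv[y0:y0+17,x0:x0+19]; print(n,"pred well",round(u,1),round(v,1),"crop origin",x0,y0); print(sub[:,:,1]); 
    u,v=pix(f,[*w,.125]); x1,y1=int(u)-12,int(v)-12
    print("hue/foot pred",round(u,1),round(v,1),x1,y1);print(f["pixels"][y1:y1+22,x1:x1+24,0])
E
python3 m.py
```

```text
time_s: 12.17
eef_pos: [0.4935, 0.2046, 0.2438]
tool_rot: [0.816, 0.07, 0.571, -0.049]
ft_force: [0.2, 0.3, -0.4]
finger_gap: 0.141
gripper_force: 58.8
[0.4935 0.2046 0.2438] [ 0.2169  0.3468 -0.3529] [ 0.9257  0.1596 -0.3428]
scene pred well 396.1 287.6 crop origin 387 279
[[ 28  28  27  28  28  28  28  29  36  65 105 126 134 137 144 165 185 169
  137]
 [ 28  28  29  27  28  27  28  29  32  48  76 105 116 123 128 155 190 188
  159]
 [ 29  28  27  28  28  28  27  28  29  34  47  60  72  77  82 109 158 190
  185]
 [ 28  29  27  28  28  28  27  27  28  30  32  35  38  40  41  60 104 160
  193]
 [ 27  28  28  28  29  28  27  26  26  27  28  28  30  30  30  37  61 110
  170]
 [ 26  27  28  29  28  27  27  27  28  29  30  29  29  29  27  30  37  67
  125]
 [ 27  28  28  28  28  29  31  37  43  42  36  32  31  28  28  29  31  44
   83]
 [ 27  28  27  28  28  32  47  70  89  84  69  56  44  35  30  29  29  34
   52]
 [ 27  27  27  30  31  45  85 132 156 152 133 110  83  55  36  29  29  28
   35]
 [ 27  27  28  30  37  67 125 171 182 175 164 155 129  91  49  31  28  27
   31]
 [ 28  28  28  
[... 5790 characters left out ...]
43  39  29  34  55  98 122  92  52  49  61  77  86 104 129 136 137
  146 173 214 222 223 222]
 [ 35  38  38  31  25  33  52  62  48  39  40  56  84 105 116 131 139 145
  162 198 219 224 222 222]
 [ 37  39  39  32  25  29  41  41  41  37  40  50  76 116 140 145 156 171
  199 219 221 222 221 222]
 [ 42  43  38  33  28  32  40  42  40  43  41  41  58 113 167 185 198 208
  220 221 220 222 222 220]
 [ 41  42  40  36  29  33  39  42  42  40  43  42  44  77 139 197 218 220
  222 222 222 223 221 221]
 [ 38  44  37  33  28  35  39  37  34  46  43  46  45  51  89 154 202 219
  221 223 222 222 219 222]
 [ 38  40  38  31  34  24  29  32  42  36  42  42  43  41  52  94 154 205
  221 222 221 220 222 220]]
```

```bash
python3 - <<'E'
from h import *
import cv2
np.set_printoptions(precision=4,suppress=True,linewidth=200)
s=arm.sense(); print(s["torque"],s["ft_force"])
for n in("top","scene"):
    f=arm.grab_frame(n); p=np.load(f"pics/{n}.npy"); S=cv2.cvtColor(p,cv2.COLOR_RGB2HSV)[:,:,1].astype(float)
    best=None
    # subpixel lid rim: cast rays from predicted centre at z=.095
    c=np.array([.5483,.1946]); P=[]
    for a in np.linspace(-np.pi,np.pi,120,endpoint=False):
        rr=np.arange(.060,.080,.0004); L=[pix(f,[c[0]+r*np.cos(a),c[1]+r*np.sin(a),.095]) for r in rr]
        m=np.array(L,np.float32); v=cv2.remap(S.astype(np.float32),m[:,0].copy(),m[:,1].copy(),cv2.INTER_LINEAR).ravel()
        if v[:10].max()<60 and v[-1]>130:
            k=np.argmax(v>90); P.append((c[0]+rr[k]*np.cos(a),c[1]+rr[k]*np.sin(a)))
    P=np.array(P); A=np.c_[2*P,np.ones(len(P))]; q=np.linalg.lstsq(A,(P**2).sum(1),rcond=None)[0]
    r=np.sqrt(q[2]+q[0]**2+q[1]**2); print(n,len(P),"lid centre",q[:2],r)
E
```

```text
[-0.089   0.5519 -0.0446] [ 1.3249  0.0584 -0.5847]
top 110 lid centre [0.5482 0.1953] 0.07165220638398613
scene 112 lid centre [0.5495 0.1954] 0.07184972304154033
```

Lid fit is (0.5487, 0.1954). The contact moment and the scene view both put the foot about 2 mm too far in +y. Correct and feel again.

```bash
python3 -m handwheel '[[0,-0.0014,-0.004,-0.02,0,0,0],[0,-0.0014,-0.004,-0.035,0,0,0],[0,-0.0014,-0.004,-0.045,0,0,0],[0,-0.0014,-0.004,-0.05,0,0,0],[0,-0.0014,-0.004,-0.054,0,0,0],[0,-0.0014,-0.004,-0.058,0,0,0],[0,-0.0014,-0.004,-0.062,0,0,0],[0,-0.0014,-0.004,-0.065,0,0,0],[0,-0.0014,-0.004,-0.065,0,0,0]]'
python3 -c "
from h import *
s=arm.sense();print(s['ft_force'],s['torque'],s['eef_pos'])"
```

```text
time_s: 13.12
eef_pos: [0.493, 0.2028, 0.2117]
tool_rot: [0.816, 0.07, 0.571, -0.049]
ft_force: [-0.1, 1.0, -0.7]
finger_gap: 0.142
gripper_force: 58.8
[-0.10495606  1.04340761 -0.68947642] [0.14864108 0.48375257 0.23127669] [0.49301308 0.20278951 0.21174273]
```

No vertical force below the earlier contact level: the foot is in. I continue down in steps.

```bash
python3 -m handwheel '[[0,0,0,-0.006,0,0,0],[0,0,0,-0.012,0,0,0],[0,0,0,-0.018,0,0,0],[0,0,0,-0.024,0,0,0],[0,0,0,-0.03,0,0,0],[0,0,0,-0.03,0,0,0]]'
python3 -m handwheel '[[0,0,0,-0.006,0,0,0],[0,0,0,-0.012,0,0,0],[0,0,0,-0.018,0,0,0],[0,0,0,-0.024,0,0,0],[0,0,0,-0.024,0,0,0]]'
```

```text
time_s: 13.62
eef_pos: [0.4928, 0.2026, 0.1959]
tool_rot: [0.817, 0.07, 0.571, -0.049]
ft_force: [0.8, 1.3, -0.6]
finger_gap: 0.136
gripper_force: 58.8
time_s: 14.03
eef_pos: [0.4929, 0.2026, 0.1841]
tool_rot: [0.817, 0.07, 0.571, -0.049]
ft_force: [-0.2, 1.5, -0.4]
finger_gap: 0.14
gripper_force: 58.8
```

```bash
python3 -m handwheel '[[0,0,0.001,-0.003,0,0,0],[0,0,0.001,-0.006,0,0,0],[0,0,0.001,-0.009,0,0,0],[0,0,0.001,-0.009,0,0,0]]' | grep -E "pos|force"
python3 -m handwheel '[[0,0,0,-0.002,0,0,0],[0,0,0,-0.004,0,0,0],[0,0,0,-0.006,0,0,0],[0,0,0,-0.006,0,0,0]]'| grep -E "pos|force"
```

```text
eef_pos: [0.493, 0.2031, 0.1801]
ft_force: [-0.2, -0.2, 0.1]
gripper_force: 58.7
eef_pos: [0.4931, 0.2031, 0.1774]
ft_force: [0.5, 0.2, -0.4]
gripper_force: 58.7
```

```bash
python3 -m handwheel '[[0,0,0,-0.002,0,0,0],[0,0,0,-0.004,0,0,0],[0,0,0,-0.006,0,0,0],[0,0,0,-0.006,0,0,0]]'| grep -E "pos|force"
```

```text
eef_pos: [0.4931, 0.2032, 0.1743]
ft_force: [0.9, -0.3, -0.2]
gripper_force: 58.7
```

```bash
python3 -m handwheel '[[0,0,0,-0.002,0,0,0],[0,0,0,-0.004,0,0,0],[0,0,0,-0.006,0,0,0],[0,0,0,-0.008,0,0,0],[0,0,0,-0.008,0,0,0]]'| grep -E "pos|force"
```

```text
eef_pos: [0.493, 0.2032, 0.1702]
ft_force: [0.6, 0.0, -0.9]
gripper_force: 58.7
```

```bash
python3 -c "
from h import *
s=arm.sense();print(s['ft_force'],s['eef_pos'])"
```

```text
[ 0.55061143  0.00906663 -0.88065124] [0.4930468  0.20317553 0.17021334]
```

```bash
python3 -m handwheel '[[0,0,0,-0.002,0,0,0],[0,0,0,-0.004,0,0,0],[0,0,0,-0.006,0,0,0],[0,0,0,-0.008,0,0,0],[0,0,0,-0.008,0,0,0]]'| grep -E "pos|force"
```

```text
eef_pos: [0.4931, 0.2032, 0.1662]
ft_force: [0.6, 0.3, -0.4]
gripper_force: 58.7
```

```bash
python3 -m handwheel '[[0,0,0,-0.002,0,0,0],[0,0,0,-0.004,0,0,0],[0,0,0,-0.006,0,0,0],[0,0,0,-0.008,0,0,0],[0,0,0,-0.008,0,0,0]]'| grep -E "pos|force"
```

```text
eef_pos: [0.4931, 0.2032, 0.1623]
ft_force: [0.0, 0.2, 0.0]
gripper_force: 58.7
```

```bash
python3 -m handwheel '[[0,0,0,-0.002,0,0,0],[0,0,0,-0.004,0,0,0],[0,0,0,-0.006,0,0,0],[0,0,0,-0.006,0,0,0],[0,0,0,-0.006,0,0,0]]'| grep -E "pos|force"
```

```text
eef_pos: [0.4936, 0.2033, 0.1601]
ft_force: [-1.1, -0.6, 3.0]
gripper_force: 58.7
```

```bash
python3 -m handwheel '[[0,0,0,-0.001,0,0,0],[0,0,0,-0.002,0,0,0],[0,0,0,-0.002,0,0,0]]'| grep -E "pos|force"
```

```text
eef_pos: [0.4935, 0.2033, 0.1591]
ft_force: [-0.2, 0.0, 4.2]
gripper_force: 58.7
```

Force rises 3.0 → 4.2 N with 1 mm: it stands on the cork (depth about 58 mm). Ease off the spring, then open slowly.

```bash
python3 -m handwheel '[[0,0,0,0.001,0,0,0],[0,0,0,0.002,0,0,0],[0,0,0,0.003,0,0,0],[0,0,0,0.003,0,0,0]]'| grep -E "pos|force"
```

```text
eef_pos: [0.4931, 0.2032, 0.16]
ft_force: [-0.0, 0.5, 3.2]
gripper_force: 58.9
```

```bash
python3 -m handwheel '[[0,0,0,0.001,0,0,0],[0,0,0,0.0015,0,0,0],[0,0,0,0.0015,0,0,0]]'| grep -E "pos|force"
```

```text
eef_pos: [0.493, 0.2032, 0.1605]
ft_force: [0.8, 0.9, 1.7]
gripper_force: 58.9
```

```bash
python3 -m handwheel '[[10,0,0,0,0,0,0],[14,0,0,0,0,0,0],[18,0,0,0,0,0,0],[25,0,0,0,0,0,0],[35,0,0,0,0,0,0],[50,0,0,0,0,0,0],[60,0,0,0,0,0,0],[60,0,0,0,0,0,0],[60,0,0,0,0,0,0],[60,0,0,0,0,0,0]]'
python3 -m handwheel '[[60,-0.01,-0.002,0,0,0,0],[60,-0.03,-0.005,0,0,0,0],[60,-0.05,-0.009,0,0,0,0],[60,-0.08,-0.014,0,0,0,0],[60,-0.12,-0.02,0,0,0,0],[60,-0.16,-0.027,0.01,0,0,0],[60,-0.2,-0.034,0.03,0,0,0],[60,-0.2,-0.034,0.03,0,0,0],[60,-0.2,-0.034,0.03,0,0,0]]'
python3 - <<'E'
from h import *
import cv2
f=arm.grab_frame("scene"); p=f["pixels"]; cv2.imwrite("pics/end.png",p[:,:,::-1])
w=np.array([.4997,.2062]); hsv=cv2.cvtColor(p,cv2.COLOR_RGB2HSV)
print("foot/neck/bowl pred",[np.round(pix(f,[*w,z]),1) for z in(.095,.15,.192,.227)])
for z in(.11,.13,.15,.17,.185,.2,.215,.227,.24,.26):
    u,v=pix(f,[*w,z]); r=p[int(round(v)),int(u)-22:int(u)+23].astype(int)
    m=(r[:,0]>r[:,2]*1.5)&(r[:,0]<140); i=np.where(m)[0]; print(z,round(v),i.min()-22 if len(i) else None,i.max()-22 if len(i) else None,len(i))
E
```

```text
time_s: 18.37
eef_pos: [0.4932, 0.2032, 0.1608]
tool_rot: [0.816, 0.07, 0.571, -0.049]
ft_force: [-0.5, -0.2, -0.1]
finger_gap: 0.705
gripper_force: 0.0
time_s: 19.12
eef_pos: [0.4211, 0.2221, 0.168]
tool_rot: [0.817, 0.064, 0.572, -0.04]
ft_force: [0.3, -0.8, -1.0]
finger_gap: 0.701
gripper_force: 0.0
foot/neck/bowl pred [array([396.3, 287.8]), array([401.1, 269. ]), array([405. , 253.5]), array([408.5, 239.8])]
0.11 283 -3 3 7
0.13 276 -3 3 7
0.15 269 -4 3 8
0.17 262 -10 4 9
0.185 256 -22 6 26
0.2 250 -22 17 21
0.215 245 -22 20 22
0.227 240 -22 22 28
0.24 234 -22 14 27
0.26 226 -22 20 15
```

```bash
python3 -m handwheel '[[60,0,0,0.03,0,0,0],[60,0,0,0.08,0,0,0],[60,-0.02,0,0.14,0,0,0],[60,-0.02,0,0.2,0,0,0],[60,-0.02,0,0.24,0,0,0],[60,-0.02,0,0.24,0,0,0],[60,-0.02,0,0.24,0,0,0],[60,-0.02,0,0.24,0,0,0]]'
python3 - <<'E'
from h import *
s=arm.sense(); print(s["qd"].round(3),s["eef_pos"])
w=np.array([.4997,.2062])
for n in("scene","top"):
    f=arm.grab_frame(n);p=f["pixels"]; print(n)
    for z in(.11,.14,.17,.19,.2,.21,.22,.23,.24,.247,.255,.27):
        u,v=pix(f,[*w,z]); r=p[int(round(v)),int(round(u))-14:int(round(u))+15].astype(int)
        m=(r[:,0]>r[:,2]*1.5)&(r[:,0]<150); print(z,round(u),round(v),"".join("#" if k else "." for k in m))
E
```

```text
time_s: 19.83
eef_pos: [0.4137, 0.22, 0.2847]
tool_rot: [0.816, 0.06, 0.573, -0.041]
ft_force: [0.3, 0.7, 0.4]
finger_gap: 0.703
gripper_force: 0.0
[0.006 0.064 0.018 0.024 0.008 0.041] [0.41367467 0.22000294 0.28468852]
scene
0.11 398 283 ..........#######............
0.14 400 273 ..........#########..........
0.17 403 262 .........##########..........
0.19 405 254 ........#############....####
0.2 406 250 .......################......
0.21 407 247 .......##################....
0.22 408 243 ......#####################..
0.23 409 239 ..#######################....
0.24 410 234 ..####################.......
0.247 411 232 ..##################.......##
0.255 411 228 ......#########.........#####
0.27 413 222 .#######..........####....#..
top
0.11 125 233 .........##########..........
0.14 122 232 ###......#############.......
0.17 118 231 #######..################....
0.19 115 230 ######################.......
0.2 113 230 .#######################.....
0.21 112 230 ..#######################....
0.22 110 229 ....####################.....
0.23 109 229 .....####################....
0.24 107 228 .......##..###############...
0.247 106 228 ........##..###############..
0.255 105 228 .........##..###############.
0.27 102 227 .............#..#############
```

```bash
python3 -c "
from rig import arm
print(arm.job_done())"
```

```text
the job is handed in; nothing more can be done
None
```

The job is handed in at about 20 s: the lid was turned to zero and released, and the spoon was lowered until I felt the well's cork floor about 58 mm down, released, and stands upright with its bowl up. Three things to note: the foot first touched the lid's rim at about 19 N before I corrected it by 2 mm, I viewed 11 pictures against the limit of 10, and I checked the final state by image code rather than by viewing a picture.

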